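Bench-test a roller-lever limit switch

ROBOT

A 6-joint arm with a two-finger parallel gripper is mounted at the origin on a cart in front of the work surface, level with it; the furniture and walls round the work are solid. World frame = base frame: x ahead of the robot, y to its left, z up, the work surface at z = 0. Lengths are in m, angles in rad, forces in N, time in s.
With the tool pointing down it reaches from about 0.35 to 1 m from the base axis. Payload 7.1 kg.
Tool frame: the origin (TCP) lies midway between the tips of the shut fingers; the grasp point (between the pads) lies 19 mm behind it (grip_depth is the distance from the TCP to the grasp point, in m); z points along the fingers, y is the line along which they close (so a half turn about z gives the same grasp; the last joint's range is limited). The gripper opens to 85 mm and grips with 20 to 120 N. Pads are 22 mm wide; open, the fingers measure 114 mm over their backs; the gripper's body (76 mm by 85 mm) begins 54 mm behind the grasp point. The pads swing forward as they close: fully open they stand 13 mm farther back than shut.
Start: joints at [1.29, 0.423, 1.63, -0, 1.089, -0.019], TCP at [0.162, 0.604, 0.231] pointing down, gripper open.
Joint ranges: [-3, 3], [-0.9, 2.11], [0.09, 2.58], [-1.31, 4.45], [0.11, 2.69], [-2.54, 2.54]. Speed limits (rad/s): [2.39, 2.39, 3.01, 3.14, 3.14, 3.14].

INTERFACE

Orientations are given as a 3x3 rotation matrix whose columns are the frame's x, y, z axes.
In Python, from workcell import * gives the robot as it stands.
- The arm moves only by the tool apply_moves, never from a script. Its argument "increments" is a list of rows, each a list of 7 numbers: the turn, a rotation vector about the tool's x, y, z in degrees, then the shift along the tool's x, y, z in m, then the opening, from -1 (shut) to 1 (fully open). A call has 1 to 10 rows; each row is the pose to reach, as a shift and turn from the pose commanded when the call began, along the tool's axes at that moment; what a row does not reach only later rows make up. A row lasts 1/8 s, in which the tool goes at most 62.5 mm and 10.7 degrees, less where a joint would pass 70% of its speed; a pose out of reach is approached as far as the arm can. A call with a gripper value outside its range is refused whole. The fingers move at their own pace and stop on an object; "newtons" is the grip in N (left out, the last holds). Time passes only in rows, so rows that repeat a pose let the fingers close. It gives the time, the measured TCP pose, the force, the opening and the grip force at its end, in the units of the state.
- observe(): the state, without advancing time (a new reading comes with each control period).
- snapshot(name): name is "scene" or "top" or "wrist"; returns a dict with "frame" (384x512x3 uint8, red, green, blue), "mtx" (3x3 intrinsics, pixels), "view" (4x4, takes a point from world to camera coordinates); the wrist camera has in their place "tool_from_camera" (4x4, takes a point from camera to tool coordinates, whose origin is the TCP and whose axes are the flange's). Camera axes: x right, y down, z forward; pixel columns grow to the right and rows downward; lengths in m; the calibration is good to about 2 mm. A picture is of the moment at which its call begins: read the wrist's pose just before it. There is no depth.
- finish_job(): hands the job in; it is judged then, once.
Trained networks look in the newest picture that a camera, given by its name, has taken for a name from the list of things; names that differ only in an ending like _2 or _b are one class to them, and where a whole thing is asked for, a point or a joint stands for the part that bears it (a point fixed in the world has none). Each returns a list of dicts, best first, with "confidence" (0 to 1); they miss things now and then, are a little off and sometimes report something else, mostly with a low value. They report only what shows in the picture. A call takes as long as a camera call.
- spot_in(target, camera): "at" ([x, y, z] in m, in the coordinates of the camera as it stood for that picture, good to about 4 mm: the middle of the surface that is visible of it).
- masks_of(target, camera): "pixels" (384x512 bool, what is visible of it).
The state is a dict: "clock": time; "qpos": joint angles; "qvel": joint speeds; "joint_efforts": joint torques, N m; "ee_pos": TCP position; "ee_rot": TCP orientation; "wrist_force": force on the tool from outside, world axes, zero at the start; "wrist_torque": the same for the moment, N m; "grip_width": opening from 0.0 (shut) to 1.0 (fully open); "grip_force": force on a finger pad.
Only numpy, scipy, OpenCV 4.12 (cv2) and the standard library are available. Lean on these libraries where they do the work, as an engineer would, in place of code of your own. Each camera call takes 0.05 s, during which the arm holds its last target. There are 200 camera calls.

TASK

Test the limit switch on the bench: turn the isolator handle a quarter turn clockwise to on, then push the switch's roller lever to the right (seen from the robot) until it clicks, hold it there for about a second without forcing it to its end stop, and let it spring back upright. Then turn the isolator back to off, leaving the things standing around undisturbed.

Things in the scene. Friction and masses are not known exactly. Their poses are not given: they have to be found in the camera images.
- frame: grey steel C-section, open to the robot, carrying the switch; fixed, yaw up to 0.25 rad. Origin: underside, z up, x from the open front to the web behind, y left. In mm: base x -77 to 58, 8 thick; web x 50 to 58, 298 high; top flange x -42 to 58, underside z 290; all y -80 to 80. The flange overhangs the roller: come in tilted 35 to 45 degrees, pointing forward and down. Switch face at x 4, top z 121
- pivot (a point): centre of the lever's hinge, 100 mm above the underside of the frame, axis along frame x; axes as the frame's
- roller (a point): centre of the black roller (28 mm diameter, 18 mm long along frame x, with its front free) on the front of the steel lever's upper end; 70 mm from the pivot, right above it (and 13 mm in front of it) when the lever is at rest; moves with the lever
- lever (a joint): lever angle (rad): 0 at rest, upright; grows as the roller is pushed to the right (frame -y; it does not go left of upright). It clicks at 0.52 (30 degrees); the end stop is at 1.2, and beyond 0.9 counts as forced. A spring pushes it back, about 2 N at the roller at rest rising to 6 N at 0.9
- isolator: grey isolator box, 134 x 114 mm and 62 mm high, fixed, turned up to 0.45 rad, either right of centre in front of the frame or further to the left; origin at the centre of the underside, z up; black bar handle on the centre of its top
- handle_grip (a point): centre of the bar handle's grip, 91 mm above the bench, on its turning axis (vertical). The bar is 78 mm long (along this point's y, the pointed end with a white line towards +y, reaching 48 mm from the axis), 18 mm thick (x), from 72 to 106 mm above the bench
- handle (a joint): handle angle (rad): 0 = off, bar along the isolator's y, pointed end to its left (+y); 1.571 = on, turned clockwise seen from above, pointed end to its +x (ahead). A spring snaps it to the nearer of these two positions when let go; about 0.16 N m to move it off
- red_box: dark red flat box, 103 x 114 x 30 mm, a bystander: leave it alone; origin under its centre
- grease_tin: round metal tin, 66 mm across, 46 mm high, left of the frame, a bystander; origin under its centre
- white_tape: roll of white tape lying flat, 72 mm across, 19 mm high, on the frame's base plate in front of the switch, a bystander; origin under its centre
- glue_bottle: white pointed bottle, 38 mm across, 114 mm high, at the left of the bench, a bystander; origin under its centre
- soap_tub: small white tub, 69 mm across, 62 mm high, at the left of the bench, a bystander; origin under its centre

How it is judged:
On the way, in this order (a step that is already met when the one before it is completed fails the run):
1. the isolator handle is turned to on (value of joint handle above 1.4 rad), for 0.2 s.
2. with the isolator on, the roller lever is held past its click for at least half a second (value of joint lever above 0.52 rad and value of joint handle above 1.4 rad), for 0.5 s.
3. with the isolator still on, the lever is let go and springs back upright (value of joint lever below 0.06 rad and value of joint handle above 1.4 rad), for 0.2 s.
4. the isolator handle is turned back to off (value of joint handle below 0.12 rad), for 0.2 s.
At the end, for the whole second after the job is handed in: the isolator handle is back at off (within 0.12 rad) and the roller lever is upright again (within 0.06 rad); no bystander has been shifted by more than 30 mm (value of joint handle below 0.12 rad and value of joint lever below 0.06 rad); the robot touches nothing.
It fails at once if the lever is forced towards its end stop (beyond 0.9 rad) (value of joint lever above 0.9 rad).
It fails at once if a bystander is shifted by more than 30 mm (distance of any of red_box, grease_tin, white_tape, soap_tub, glue_bottle from where it was at the start of the episode above 0.03 m).
It also fails if it takes over 72 s, if anything falls off the work surface, if the arm or the gripper's body presses on something with over 40 N, if the wrist force passes 120 N, or if a joint passes its speed limit or range.

## Working session

There is one attempt and no reset: what is moved stays moved. The work goes in short steps, Python scripts to look and compute and a tool call to move; the robot and the scene stay as the last step left them, time stands still between calls to the robot, and variables do not carry over. Pictures are saved under pics/ and viewed, at most 13 in all, crops included, and the job is handed in when it is done.

Besides the shell and the picture viewer there is one more tool, called after "Emit:" as a command line: name --pt "numbers of a row" for each row, then --argument value for the rest. apply_moves: Moves the arm, as the interface text tells. Its arguments: {"type":"object","properties":{"increments":{"type":"array","items":{"type":"array","items":{"type":"number"}}},"newtons":{"type":"number"}},"required":["increments"]}

```bash
ls; mkdir -p pics; cat > h.py <<'E'
from workcell import *
import numpy as np, cv2
def snap(n,fn=None):
    o=observe(); s=snapshot(n)
    if fn: cv2.imwrite('pics/'+fn,s['frame'][:,:,::-1])
    if n=='wrist':
        T=np.eye(4);T[:3,:3]=o['ee_rot'];T[:3,3]=o['ee_pos']; C=T@s['tool_from_camera']
    else: C=np.linalg.inv(s['view'])
    return s,C
def spots(n,C,names):
    for t in names:
        for d in spot_in(t,n)[:2]:
            print(n,t,round(d['confidence'],2),np.round((C@np.r_[d['at'],1])[:3],3))
def ray(s,C,u,v,z):
    d=C[:3,:3]@np.linalg.inv(s['mtx'])@np.array([u,v,1.]); return C[:3,3]+d*(z-C[2,3])/d[2]
E
python3 - <<'E'
from h import *
N=['frame','roller','pivot','isolator','handle_grip','red_box','grease_tin','white_tape','glue_bottle','soap_tub']
for c in ['scene','top']:
    s,C=snap(c,c+'0.png'); print(np.round(C,3)); spots(c,C,N)
print(observe()['ee_rot'],observe()['clock'])
E
```

```text
pics
[[-0.741 -0.349  0.574 -0.282]
 [-0.671  0.377 -0.638  1.145]
 [ 0.006 -0.858 -0.513  0.885]
 [ 0.     0.     0.     1.   ]]
scene frame 0.83 [0.733 0.083 0.229]
scene pivot 0.65 [0.732 0.083 0.235]
scene isolator 0.94 [ 0.418 -0.115  0.063]
scene handle_grip 0.8 [ 0.435 -0.129  0.087]
scene red_box 0.7 [0.369 0.362 0.013]
scene grease_tin 0.58 [0.641 0.18  0.042]
scene white_tape 0.28 [0.345 0.508 0.044]
scene glue_bottle 0.91 [0.348 0.508 0.046]
scene soap_tub 0.65 [0.365 0.588 0.064]
[[ 0.014 -0.997  0.07   0.448]
 [-1.    -0.013  0.01   0.206]
 [-0.009 -0.07  -0.997  1.412]
 [ 0.     0.     0.     1.   ]]
top frame 0.96 [0.692 0.037 0.306]
top pivot 0.85 [0.689 0.045 0.299]
top pivot 0.35 [0.652 0.161 0.048]
top isolator 0.77 [ 0.44  -0.134  0.064]
top handle_grip 0.79 [ 0.435 -0.142  0.096]
top red_box 0.95 [0.402 0.365 0.031]
top grease_tin 0.67 [0.649 0.161 0.046]
top white_tape 0.73 [0.653 0.037 0.032]
top soap_tub 0.85 [0.377 0.566 0.064]
top soap_tub 0.73 [0.404 0.365 0.03 ]
[[-9.65913896e-01  2.58863565e-01 -2.21893420e-05]
 [ 2.58863566e-01  9.65913894e-01 -6.18864929e-05]
 [ 5.41283564e-06 -6.55210356e-05 -9.99999998e-01]] 1.1
```

```bash
python3 -c "
import cv2
a=cv2.imread('pics/scene0.png');b=cv2.imread('pics/top0.png')
b=cv2.resize(b[20:330,100:480],None,fx=2,fy=2)[:600]
cv2.imwrite('pics/topc.png',b);print(b.shape)
cv2.imwrite('pics/scenec.png',a)"
```

```text
(600, 760, 3)
```

View pics/topc.png

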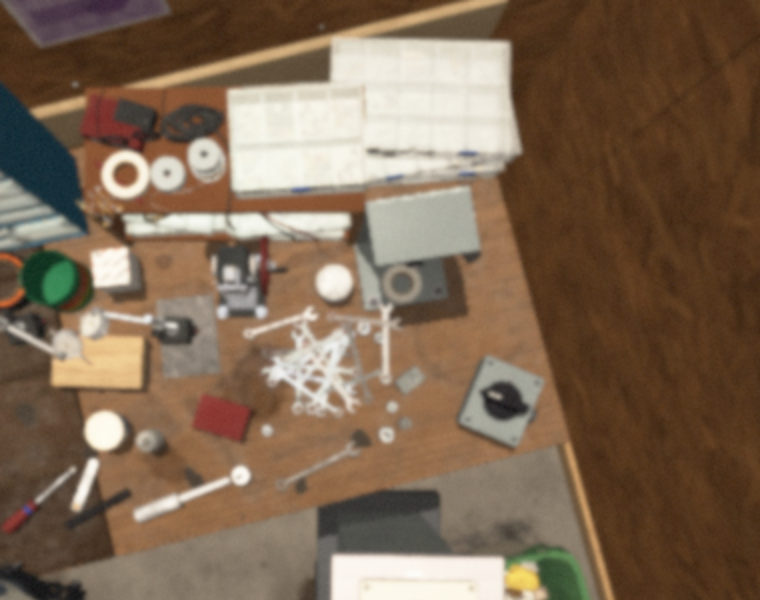

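View pics/scenec.png

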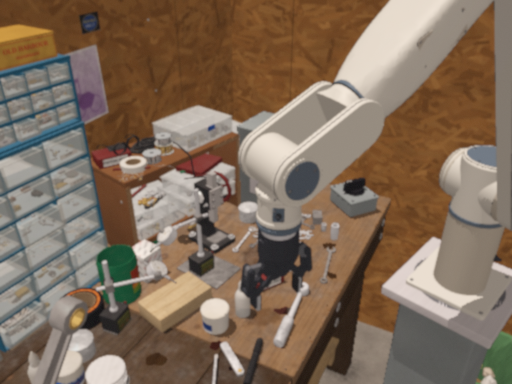

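The top view shows the isolator at crop (500,400) with its bar roughly left-right. The frame flange is at (422,225), with the tape on the base at (402,283) and the tin at (335,283). In the scene view the arm hides the frame, and the isolator is at (353,198).

```bash
python3 - <<'E'
from h import *
s,C=snap('top')
P=lambda x,y,z: np.round(ray(s,C,x/2+100,y/2+20,z),3)
for p in [(366,203),(470,187),(480,248),(372,265)]: print('fl',P(*p,.298))
for p in [(487,357),(544,377),(512,446),(459,417)]: print('iso',P(*p,.062))
for t,z in [('isolator',.062),('frame',.298),('handle_grip',.1),('white_tape',.027)]:
    m=masks_of(t,'top')[0]['pixels'].astype(np.uint8)
    c=max(cv2.findContours(m,0,1)[0],key=cv2.contourArea)
    print(t,m.sum(),[np.round(ray(s,C,*p,z)[:2],3) for p in cv2.boxPoints(cv2.minAreaRect(c))])
o=observe();print(o['ee_pos'])
E
```

```text
fl [0.737 0.12  0.298]
fl [ 0.763 -0.037  0.298]
fl [ 0.67  -0.052  0.298]
fl [0.642 0.11  0.298]
iso [ 0.518 -0.119  0.062]
iso [ 0.483 -0.221  0.062]
iso [ 0.359 -0.163  0.062]
iso [ 0.409 -0.068  0.062]
isolator 1259 [array([ 0.399, -0.057]), array([ 0.525, -0.107]), array([ 0.477, -0.229]), array([ 0.352, -0.178])]
frame 2612 [array([0.735, 0.152]), array([ 0.766, -0.035]), array([ 0.604, -0.06 ]), array([0.572, 0.125])]
handle_grip 257 [array([ 0.461, -0.096]), array([ 0.472, -0.172]), array([ 0.419, -0.179]), array([ 0.407, -0.103])]
white_tape 234 [array([0.62 , 0.068]), array([0.691, 0.068]), array([0.692, 0.001]), array([0.621, 0.001])]
[0.16171068 0.60370084 0.23132979]
```

```bash
cat >> h.py <<'E'
from scipy.spatial.transform import Rotation as Rn
def go(p,R,cur=None):
    o=observe(); 
    p0,R0=cur if cur else (o['ee_pos'],o['ee_rot'])
    rv=np.degrees(Rn.from_matrix(R0.T@R).as_rotvec()); t=R0.T@(np.array(p)-p0)
    print('inc',np.round(rv,2).tolist(),np.round(t,4).tolist())
def down(a): # tool down, tool y at world angle a deg
    a=np.radians(a);y=np.array([np.cos(a),np.sin(a),0]);z=np.array([0,0,-1.]);return np.c_[np.cross(y,z),y,z]
E
python3 - <<'E'
from h import *
go([.42,.25,.28],down(31.5)); go([.435,-.141,.26],down(-22),(np.array([.42,.25,.28]),down(31.5)))
E
```

```text
inc [0.0, -0.0, 43.5] [-0.341, -0.2748, -0.0487]
inc [0.0, 0.0, 53.5] [-0.3412, -0.1915, 0.02]
```

Emit:
apply_moves --pt "0 0 43.5 -0.341 -0.275 -0.049 1" --pt "0 0 43.5 -0.341 -0.275 -0.049 1" --pt "0 0 43.5 -0.341 -0.275 -0.049 1" --pt "0 0 43.5 -0.341 -0.275 -0.049 1" --pt "0 0 43.5 -0.341 -0.275 -0.049 1" --pt "0 0 43.5 -0.341 -0.275 -0.049 1" --pt "0 0 43.5 -0.341 -0.275 -0.049 1" --pt "0 0 43.5 -0.341 -0.275 -0.049 1" --pt "0 0 43.5 -0.341 -0.275 -0.049 1"

```text
clock: 2.48
ee_pos: [0.42, 0.2497, 0.2803]
ee_rot: [[-0.521, 0.853, -0.0], [0.853, 0.521, 0.0], [0.0, 0.0, -1.0]]
wrist_force: [0.1, 0.0, 0.5]
grip_width: 1.002
grip_force: 0.0
```

Emit:
apply_moves --pt "0 0 53.5 -0.341 -0.19 0.02 1" --pt "0 0 53.5 -0.341 -0.19 0.02 1" --pt "0 0 53.5 -0.341 -0.19 0.02 1" --pt "0 0 53.5 -0.341 -0.19 0.02 1" --pt "0 0 53.5 -0.341 -0.19 0.02 1" --pt "0 0 53.5 -0.341 -0.19 0.02 1" --pt "0 0 53.5 -0.341 -0.19 0.02 1" --pt "0 0 53.5 -0.341 -0.19 0.02 1" --pt "0 0 53.5 -0.341 -0.19 0.02 1"

```text
clock: 3.6
ee_pos: [0.4361, -0.1384, 0.2602]
ee_rot: [[0.373, 0.928, -0.001], [0.928, -0.373, 0.001], [0.0, -0.001, -1.0]]
wrist_force: [0.3, 0.4, 1.1]
grip_width: 0.999
grip_force: 0.0
```

```bash
python3 - <<'E'
from h import *
o=observe();print(o['clock'],o['ee_pos'],o['ee_rot'][:,1],o['qpos'])
s,C=snap('wrist','w1.png');print(np.round(s['tool_from_camera'],3)); spots('wrist',C,['isolator','handle_grip','frame','roller','pivot'])
for t,z in [('isolator',.062),('handle_grip',.104)]:
  for d in masks_of(t,'wrist')[:1]:
    m=d['pixels'].astype(np.uint8)
    c=max(cv2.findContours(m,0,1)[0],key=cv2.contourArea)
    print(t,m.sum(),[np.round(ray(s,C,*p,z)[:2],3) for p in cv2.boxPoints(cv2.minAreaRect(c))])
s,C=snap('scene','s1.png'); spots('scene',C,['frame','roller','pivot','white_tape','grease_tin'])
E
```

```text
3.6 [ 0.43612513 -0.13838251  0.26016322] [ 9.27997949e-01 -3.72584592e-01 -7.27412275e-04] [-3.33547793e-01  1.35560866e-01  1.95779544e+00  4.99751055e-04
  1.04894375e+00  4.79957811e-02]
[[-0.001 -0.953 -0.304  0.076]
 [ 1.    -0.001 -0.001 -0.   ]
 [ 0.001 -0.304  0.953 -0.143]
 [ 0.     0.     0.     1.   ]]
wrist isolator 0.93 [ 0.444 -0.136  0.061]
wrist frame 0.89 [ 0.649 -0.039  0.006]
wrist pivot 0.96 [ 0.648 -0.038  0.014]
isolator 10646 [array([ 0.4  , -0.064]), array([ 0.522, -0.113]), array([ 0.484, -0.229]), array([ 0.349, -0.174])]
handle_grip 2256 [array([ 0.414, -0.1  ]), array([ 0.461, -0.096]), array([ 0.47 , -0.173]), array([ 0.42 , -0.179])]
scene frame 0.74 [0.732 0.061 0.151]
scene frame 0.52 [ 0.419 -0.116  0.061]
scene roller 0.64 [0.675 0.046 0.159]
scene roller 0.59 [0.362 0.589 0.062]
scene pivot 0.72 [0.731 0.061 0.153]
scene pivot 0.2 [0.364 0.588 0.062]
scene white_tape 0.82 [0.65  0.045 0.026]
scene grease_tin 0.63 [0.639 0.18  0.036]
```

View pics/w1.png

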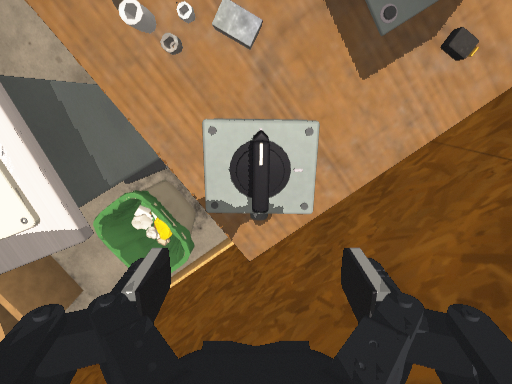

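View pics/s1.png

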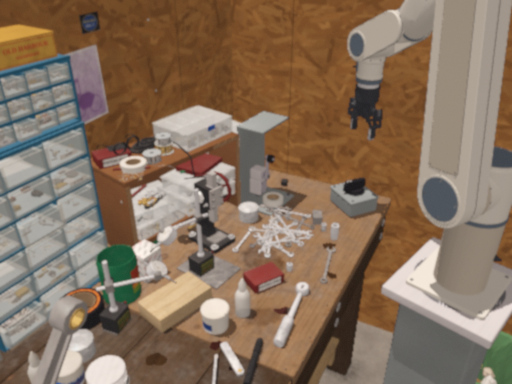

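The wrist view shows the box with the bar's pointed end at (261,131), its tail at about (260,213), and the disc centre near (260,169). The bar lines up with tool x. The scene view shows the roller, a small black dot in front of the switch, at about (271,158).

```bash
python3 - <<'E'
from h import *
s,C=snap('wrist')
for u,v,z in [(260,169,.072),(261,131,.1),(260,211,.104),(204,120,.062),(319,121,.062),(204,212,.062),(315,214,.062)]: print(np.round(ray(s,C,u,v,z),4))
go([.4375,-.1395,.0],down(-22))
E
```

```text
[ 0.4401 -0.1419  0.072 ]
[ 0.4577 -0.0997  0.1   ]
[ 0.4252 -0.178   0.104 ]
[ 0.402  -0.0682  0.062 ]
[ 0.5213 -0.1178  0.062 ]
[ 0.355  -0.1686  0.062 ]
[ 0.4814 -0.2226  0.062 ]
inc [-0.0, 0.0, -0.01] [0.0013, 0.001, 0.2603]
```

Emit:
apply_moves --pt "0 0 0 -0.003 0.0055 0.06 1" --pt "0 0 0 -0.003 0.0055 0.12 1" --pt "0 0 0 -0.003 0.0055 0.16 1" --pt "0 0 0 -0.003 0.0055 0.182 1" --pt "0 0 0 -0.003 0.0055 0.182 1" --pt "0 0 0 -0.003 0.0055 0.182 -1" --pt "0 0 0 -0.003 0.0055 0.182 -1" --pt "0 0 0 -0.003 0.0055 0.182 -1" --pt "0 0 0 -0.003 0.0055 0.182 -1" --pt "0 0 0 -0.003 0.0055 0.182 -1" --newtons 40

```text
clock: 5.6
ee_pos: [0.4389, -0.1446, 0.079]
ee_rot: [[0.375, 0.927, -0.002], [0.927, -0.375, 0.001], [0.0, -0.002, -1.0]]
wrist_force: [-6.1, 1.7, 11.8]
grip_width: 0.201
grip_force: 39.9
```

Emit:
apply_moves --pt "0 0 10 0 0 0 -1" --pt "0 0 20 0 0 0 -1" --pt "0 0 30 0 0 0 -1" --pt "0 0 40 0 0 0 -1" --pt "0 0 50 0 0 0 -1" --pt "0 0 60 0 0 0 -1" --pt "0 0 70 0 0 0 -1" --pt "0 0 80 0 0 0 -1" --pt "0 0 88 0 0 0 -1" --pt "0 0 90 0 0 0 -1"

```text
clock: 6.85
ee_pos: [0.4368, -0.1401, 0.0789]
ee_rot: [[0.925, -0.379, -0.007], [-0.379, -0.925, 0.008], [-0.009, -0.004, -1.0]]
wrist_force: [-6.1, 34.4, 24.7]
grip_width: 0.2
grip_force: 41.7
```

Emit:
apply_moves --pt "0 0 0 0 0 0 1" --pt "0 0 0 0 0 0 1" --pt "0 0 0 0 0 0 1" --pt "0 0 0 0 0 0 1" --pt "0 0 0 0 0 -0.06 1" --pt "0 0 0 0 0 -0.12 1" --pt "0 0 0 0 0 -0.18 1" --pt "0 0 0 0 0 -0.21 1"

```text
clock: 7.85
ee_pos: [0.4411, -0.1456, 0.2918]
ee_rot: [[0.927, -0.375, 0.004], [-0.375, -0.927, -0.002], [0.005, -0.0, -1.0]]
wrist_force: [0.9, -0.6, -2.0]
grip_width: 1.001
grip_force: 0.0
```

```bash
python3 - <<'E'
from h import *
o=observe();print(o['clock'],o['ee_pos'],o['ee_rot'],o['qpos'])
s,C=snap('wrist','w2.png')
m=masks_of('handle_grip','wrist')
if m:
    m=m[0]['pixels'].astype(np.uint8);c=max(cv2.findContours(m,0,1)[0],key=cv2.contourArea)
    print([np.round(ray(s,C,*p,.104)[:2],3) for p in cv2.boxPoints(cv2.minAreaRect(c))])
# roller triangulation from scene
ss,Cs=snap('scene');spots('scene',Cs,['roller'])
for d in masks_of('roller','scene')[:2]:
    v,u=np.nonzero(d['pixels']);print(d['confidence'],u.mean(),v.mean(),len(u),ray(ss,Cs,u.mean(),v.mean(),.17))
E
```

```text
7.85 [ 0.44107797 -0.14564402  0.29176266] [[ 9.27036776e-01 -3.74943679e-01  4.47802071e-03]
 [-3.74939952e-01 -9.27047583e-01 -1.67645717e-03]
 [ 4.77991530e-03 -1.24851417e-04 -9.99988568e-01]] [-3.44507204e-01  1.05400294e-01  1.91270925e+00 -7.29011563e-05
  1.11870200e+00  1.61065714e+00]
[array([ 0.482, -0.119]), array([ 0.485, -0.168]), array([ 0.405, -0.174]), array([ 0.401, -0.121])]
0.66 268.531914893617 164.52482269503545 141 [0.64651706 0.07180995 0.17      ]
0.19 353.44401544401546 197.53590733590732 1295 [0.32329006 0.06332612 0.17      ]
```

View pics/w2.png

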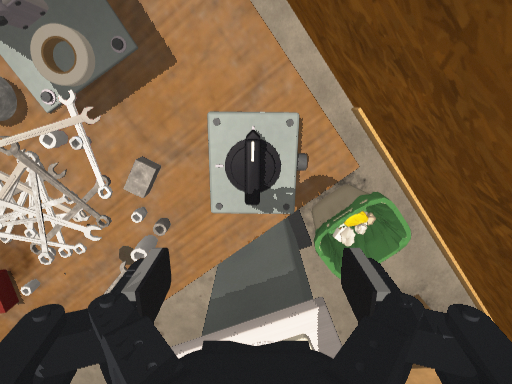

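The handle is now at on: its pointed end is at (253,133), towards isolator +x. Next I turn the wrist the other way, so the camera stays below, and tilt for a view of the roller.

Emit:
apply_moves --pt "0 0 -10.6 -0.046 -0.139 -0.008 -1" --pt "0 0 -21.2 -0.046 -0.139 -0.008 -1" --pt "0 0 -31.8 -0.046 -0.139 -0.008 -1" --pt "0 0 -42.4 -0.046 -0.139 -0.008 -1" --pt "0 0 -53 -0.046 -0.139 -0.008 -1" --pt "0 0 -63.6 -0.046 -0.139 -0.008 -1" --pt "0 0 -74.2 -0.046 -0.139 -0.008 -1" --pt "0 0 -84.8 -0.046 -0.139 -0.008 -1" --pt "0 0 -95.4 -0.046 -0.139 -0.008 -1" --pt "0 0 -106 -0.046 -0.139 -0.008 -1"

```text
clock: 9.35
ee_pos: [0.4485, 0.001, 0.2943]
ee_rot: [[0.099, 0.995, -0.004], [0.995, -0.099, 0.0], [-0.0, -0.004, -1.0]]
wrist_force: [0.3, 0.7, -0.9]
grip_width: 0.003
grip_force: 0.0
```

Emit:
apply_moves --pt "0 0 -10.6 0 0 0 -1" --pt "0 0 -21.2 0 0 0 -1" --pt "0 0 -31.8 0 0 0 -1" --pt "0 0 -42.4 0 0 0 -1" --pt "0 0 -53 0 0 0 -1" --pt "0 0 -63.6 0 0 0 -1" --pt "0 0 -74.2 0 0 0 -1" --pt "0 0 -84.8 0 0 0 -1" --pt "0 0 -95.4 0 0 0 -1" --pt "0 0 -105.6 0 0 0 -1"

```text
clock: 10.6
ee_pos: [0.4485, 0.001, 0.2943]
ee_rot: [[-0.985, -0.173, -0.004], [-0.173, 0.985, 0.0], [0.004, 0.001, -1.0]]
wrist_force: [0.1, 0.8, -0.1]
grip_width: 0.001
grip_force: 0.0
```

```bash
cat >> h.py <<'E'
YAW=.167
def tilt(yaw=None,a=45):
    yaw=YAW if yaw is None else yaw; a=np.radians(a); f=np.array([np.cos(yaw),np.sin(yaw),0])
    z=f*np.sin(a)+np.array([0,0,-np.cos(a)]); y=np.array([-np.sin(yaw),np.cos(yaw),0]); return np.c_[np.cross(y,z),y,z]
E
python3 - <<'E'
from h import *
o=observe();print(o['clock'],o['ee_pos'],o['qpos'])
go([.591,.019,.255],tilt())
E
```

```text
10.6 [0.44848334 0.00099831 0.29426936] [-2.42818470e-02  8.00827476e-02  1.93508804e+00 -4.79270895e-05
  1.13043912e+00 -1.76847262e+00]
inc [0.18, -45.23, 0.33] [-0.1436, -0.0069, 0.0387]
```

Emit:
apply_moves --pt "0 -10 0 0 0 0 -1" --pt "0 -20 0 0 0 0 -1" --pt "0 -30 0 0 0 0 -1" --pt "0.2 -40 0.3 -0.04 -0.007 0.01 -1" --pt "0.2 -45.2 0.3 -0.09 -0.007 0.03 -1" --pt "0.2 -45.2 0.3 -0.143 -0.007 0.039 -1" --pt "0.2 -45.2 0.3 -0.143 -0.007 0.039 -1" --pt "0.2 -45.2 0.3 -0.143 -0.007 0.039 -1"

```text
clock: 11.6
ee_pos: [0.5926, 0.0283, 0.2713]
ee_rot: [[-0.72, -0.145, 0.679], [-0.114, 0.989, 0.09], [-0.685, -0.013, -0.729]]
wrist_force: [0.7, -0.4, -0.1]
grip_width: 0.002
grip_force: 0.0
```

```bash
python3 - <<'E'
from h import *
o=observe();print(o['clock'],o['ee_pos'],o['wrist_force'],o['qpos'])
s,C=snap('wrist','w3.png'); spots('wrist',C,['frame','roller','white_tape','grease_tin'])
for d in masks_of('roller','wrist')[:2]:
    v,u=np.nonzero(d['pixels']);print(d['confidence'],u.min(),u.max(),v.min(),v.max(),len(u),ray(s,C,u.mean(),v.mean(),.17))
E
```

```text
11.6 [0.59259299 0.02828295 0.27132441] [ 0.65785438 -0.38427546 -0.07034902] [-0.02724582  0.13636739  2.15958272  0.84005487  0.14557876 -2.54056917]
wrist frame 0.81 [0.734 0.037 0.109]
wrist roller 0.61 [0.677 0.03  0.163]
wrist white_tape 0.96 [0.643 0.035 0.025]
wrist grease_tin 0.56 [0.64  0.152 0.047]
0.8 235 263 116 191 1550 [0.64408919 0.0283392  0.17      ]
```

View pics/w3.png

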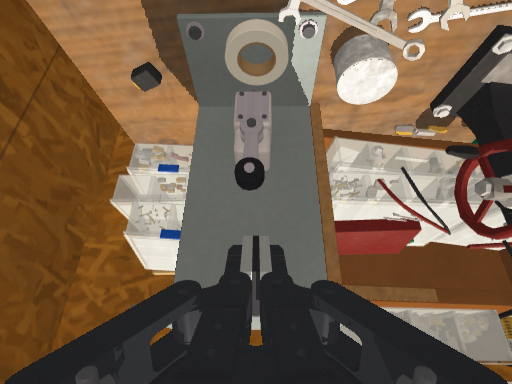

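The wrist view is rotated, with image right being frame left. The roller face centre is at (249,173), and the tape at (256,50) lies in front of the switch. Joint 6 has run to its limit because the tilt is near the wrist singularity, so I'll fit the arm's kinematics and choose a tilt in the arm's plane.

```bash
python3 - <<'E'
import workcell; print([x for x in dir(workcell) if x[0]!='_'])
from h import *
from scipy.optimize import least_squares
o=observe()
s,C=snap('wrist')
for z in (.16,.17,.18): print('roller ray',np.round(ray(s,C,249,173,z),4))
print('pivot ray',np.round(ray(s,C,252,122,.1),4), 'tape',np.round(ray(s,C,256,50,.027),4))
Q=[[1.29,.423,1.63,0,1.089,-.019],[-.333548,.135561,1.957795,.0005,1.048944,.048],[-.344507,.1054,1.912709,0,1.118702,1.610657],[-.024282,.080083,1.935088,0,1.130439,-1.768473],list(o['qpos'])]
P=[[.162,.604,.231],[.436125,-.138383,.260163],[.441078,-.145644,.291763],[.448483,.000998,.294269],list(o['ee_pos'])]
def fk(q,p):
    r0,h,L1,L2,e,D=p
    R=Rn.from_euler('z',q[0]); t=np.array([r0,0,h])
    T=lambda a: Rn.from_euler('y',a)
    t=t+T(q[1]).apply([0,0,L1]); A=T(q[1]+q[2]); t=t+A.apply([e,0,L2])
    B=A*Rn.from_euler('z',q[3])*T(q[4]); t=t+B.apply([0,0,D])
    return R.apply(t),(R*B*Rn.from_euler('z',q[5])).as_matrix()
f=lambda p: np.ravel([fk(q,p)[0]-x for q,x in zip(Q,P)])
r=least_squares(lambda p:np.r_[f(p),.002*p[4],.002*p[0]],[0,.3,.4,.4,0,.25]);print(np.round(r.x,4),np.abs(f(r.x)).max())
print(np.round(fk(Q[-1],r.x)[1],3),np.round(o['ee_rot'],3))
np.save('kin.npy',r.x)
E
```

```text
['PlanningError', 'finish_job', 'grip_depth', 'masks_of', 'observe', 'snapshot', 'spot_in']
roller ray [0.6933 0.0329 0.16  ]
roller ray [0.6778 0.0312 0.17  ]
roller ray [0.6623 0.0295 0.18  ]
pivot ray [0.6834 0.0335 0.1   ] tape [0.6481 0.0319 0.027 ]
[-0.0414  0.4082  0.5695  0.5535  0.1235  0.331 ] 0.011912759893331503
[[ 0.144 -0.716  0.683]
 [-0.99  -0.114  0.089]
 [ 0.014 -0.689 -0.725]] [[-0.716 -0.144  0.683]
 [-0.114  0.99   0.089]
 [-0.689 -0.014 -0.725]]
```

```bash
cat > k.py <<'E'
from h import *
from scipy.optimize import least_squares
Q=[[1.29,.423,1.63,0,1.089,-.019],[-.333548,.135561,1.957795,.0005,1.048944,.048],[-.344507,.1054,1.912709,0,1.118702,1.610657],[-.024282,.080083,1.935088,0,1.130439,-1.768473],[-0.02724582,0.13636739,2.15958272,0.84005487,0.14557876,-2.54056917]]
P=[[.1617,.6037,.2313],[.436125,-.138383,.260163],[.441078,-.145644,.291763],[.448483,.000998,.294269],[.59259299,.02828295,.27132441]]
T=lambda a: Rn.from_euler('y',a)
def fk(q,p):
    r0,h,L1,L2,e,D,w=p
    R=Rn.from_euler('z',q[0]); t=np.array([r0,w,h])
    t=t+T(q[1]).apply([0,0,L1]); A=T(q[1]+q[2]); t=t+A.apply([e,0,L2])
    B=A*Rn.from_euler('z',q[3])*T(q[4]); t=t+B.apply([0,0,D])
    return R.apply(t),(R*B*Rn.from_euler('z',q[5]+np.pi/2)).as_matrix()
f=lambda p: np.ravel([fk(q,p)[0]-x for q,x in zip(Q,P)])
kp=least_squares(lambda p:np.r_[f(p),.0005*p[4],.0005*p[0]],[0,.3,.4,.4,0,.25,.01]).x
def ik(pos,R,q0):
    g=lambda q: np.r_[fk(q,kp)[0]-pos,.2*Rn.from_matrix(fk(q,kp)[1].T@R).as_rotvec()]
    r=least_squares(g,q0); return r.x,np.abs(r.fun).max()
E
python3 - <<'E'
from k import *
print(np.round(kp,4),np.abs(f(kp)).max()); print(np.round(fk(Q[-1],kp)[1]-observe()['ee_rot'],3))
for a in (35,38,40,45):
  for yaw in (.06,.1,.167):
    for name,p in [('touch',[.685,.06,.16]),('back',[.62,.05,.245])]:
      q,e=ik(np.array(p),tilt(yaw,a),[.05,.2,2.1,0,.25,-1.6]); print(a,yaw,name,np.round(q,2),round(e,4))
E
```

```text
[-1.000e-04  3.121e-01  5.636e-01  4.850e-01  7.760e-02  3.010e-01
  1.190e-02] 3.0580821908127165e-05
[[-0.004 -0.001 -0.004]
 [-0.    -0.     0.   ]
 [ 0.004  0.001 -0.004]]
35 0.06 touch [ 0.07  0.45  1.95 -0.06  0.12 -1.5 ] 0.0
35 0.06 back [ 0.06  0.23  2.04 -0.    0.27 -1.57] 0.0
35 0.1 touch [ 0.06  0.45  1.95  0.18  0.13 -1.79] 0.0
35 0.1 back [ 0.05  0.23  2.04  0.12  0.27 -1.73] 0.0
35 0.167 touch [ 0.04  0.46  1.95  0.52  0.15 -2.2 ] 0.0
35 0.167 back [ 0.02  0.23  2.04  0.3   0.28 -1.98] 0.0
38 0.06 touch [ 0.07  0.46  1.98 -0.22  0.04 -1.34] 0.0
38 0.06 back [ 0.06  0.22  2.07 -0.01  0.18 -1.56] 0.0
38 0.1 touch [ 0.06  0.46  1.98  0.58  0.05 -2.18] 0.0
38 0.1 back [ 0.04  0.22  2.07  0.18  0.19 -1.79] 0.0
38 0.167 touch [ 0.03  0.46  1.98  1.09  0.09 -2.76] 0.0
38 0.167 back [ 0.02  0.22  2.07  0.46  0.21 -2.14] 0.0
40 0.06 touch [ 0.07  0.46  2.    0.42 -0.02 -1.98] 0.0
40 0.06 back [ 0.06  0.22  2.09 -0.01  0.13 -1.56] 0.0
40 0.1 touch [ 0.06  0.46  2.   -0.94 -0.03 -0.67] 0.0
40 0.1 back [ 0.04  0.22  2.09  0.28  0.13 -1.89] 0.0
40 0.167 touch [ 0.03  0.46  2.   -1.4  -0.09 -0.27] 0.0
40 0.167 back [ 0.01  0.22  2.09  0.64  0.17 -2.32] 0.0
45 0.06 touch [ 0.07  0.47  2.05  0.06 -0.17 -1.62] 0.0
45 0.06 back [ 0.06  0.23  2.14  0.08 -0.02 -1.65] 0.0
45 0.1 touch [ 0.06  0.47  2.05 -0.18 -0.17 -1.42] 0.0
45 0.1 back [ 0.04  0.23  2.14 -1.18 -0.05 -0.44] 0.0
45 0.167 touch [ 0.03  0.48  2.05 -0.55 -0.19 -1.13] 0.0
45 0.167 back [ 0.01  0.23  2.14 -1.47 -0.11 -0.21] 0.0
```

```bash
cat >> k.py <<'E'
O=np.array([.695,.034]);
def F(x,y,z): c,s_=np.cos(.167),np.sin(.167); return np.array([O[0]+c*x-s_*y,O[1]+s_*x+c*y,z])
E
python3 - <<'E'
from k import *
for a in (35,37,39):
  for yaw in (.1,.167,.22,.28):
    R=tilt(yaw,a); q=[.05,.3,2.05,.3,.25,-1.8]; out=[]
    for y,b in [(.055,.12),(.055,.06),(.055,0),(.03,0),(0,0),(-.02,0)]:
      q,e=ik(F(-.010,y,.152)-b*R[:,2],R,q); out.append(tuple(np.round(q[3:],2)))
    print(a,yaw,out)
E
```

```text
35 0.1 [(np.float64(-0.03), np.float64(0.27), np.float64(-1.53)), (np.float64(-0.05), np.float64(0.18), np.float64(-1.51)), (np.float64(-0.08), np.float64(0.1), np.float64(-1.48)), (np.float64(0.2), np.float64(0.1), np.float64(-1.8)), (np.float64(0.46), np.float64(0.12), np.float64(-2.11)), (np.float64(0.59), np.float64(0.14), np.float64(-2.27))]
35 0.167 [(np.float64(0.18), np.float64(0.28), np.float64(-1.82)), (np.float64(0.26), np.float64(0.19), np.float64(-1.89)), (np.float64(0.41), np.float64(0.11), np.float64(-2.04)), (np.float64(0.6), np.float64(0.13), np.float64(-2.26)), (np.float64(0.74), np.float64(0.16), np.float64(-2.46)), (np.float64(0.81), np.float64(0.18), np.float64(-2.55))]
35 0.22 [(np.float64(0.34), np.float64(0.3), np.float64(-2.03)), (np.float64(0.46), np.float64(0.21), np.float64(-2.15)), (np.float64(0.67), np.float64(0.14), np.float64(-2.36)), (np.float64(0.78), np.float64(0.16), np.float64(-2.51)), (np.float64(0.87), np.float64(0.19), np.float64(-2.64)), (np.float64(0.9), np.float64(0.21), np.float64(-2.7))]
35 0.28 [(np.float64(0.48), np.float64(0.33), np.flo
[... 2404 characters left out ...]
)]
39 0.22 [(np.float64(0.63), np.float64(0.19), np.float64(-2.33)), (np.float64(1.02), np.float64(0.12), np.float64(-2.72)), (np.float64(1.66), np.float64(0.1), np.float64(-3.35)), (np.float64(1.58), np.float64(0.13), np.float64(-3.31)), (np.float64(1.51), np.float64(0.16), np.float64(-3.28)), (np.float64(1.46), np.float64(0.19), np.float64(-3.27))]
39 0.28 [(np.float64(0.8), np.float64(0.24), np.float64(-2.58)), (np.float64(1.13), np.float64(0.18), np.float64(-2.9)), (np.float64(1.56), np.float64(0.15), np.float64(-3.31)), (np.float64(1.51), np.float64(0.18), np.float64(-3.3)), (np.float64(1.45), np.float64(0.22), np.float64(-3.29)), (np.float64(1.41), np.float64(0.24), np.float64(-3.28))]
```

```bash
cat >> k.py <<'E'
def TR(a=35,yaw=.23,roll=20): return tilt(yaw,a)@Rn.from_euler('z',roll,degrees=True).as_matrix()
E
python3 - <<'E'
from k import *
R=TR(); q=[.05,.3,2.05,.3,.25,-1.5]
for y,b in [(.06,.12),(.06,.06),(.06,0),(.03,0),(0,0),(-.02,0)]:
  p=F(-.010,y,.152)-b*R[:,2]; q,e=ik(p,R,q); print(np.round(p,4),np.round(q,2),round(e,5))
p=F(-.010,.06,.152)-.12*R[:,2]
go(p,R)
R0=np.array([[-.985,-.173,-.004],[-.173,.985,0],[.004,.001,-1]])
p0=np.array([.4485,.001,.2943])
Rc=R0@Rn.from_rotvec(np.radians([.2,-45.2,.3])).as_matrix(); pc=p0+R0@[-.143,-.007,.039]
print(pc); go(p,R,(pc,Rc))
E
```

```text
[0.6081 0.0758 0.2503] [ 0.06  0.21  2.05  0.34  0.3  -1.7 ] 0.0
[0.6417 0.0837 0.2011] [ 0.07  0.34  2.02  0.47  0.21 -1.81] 0.0
[0.6752 0.0915 0.152 ] [ 0.08  0.46  1.97  0.68  0.14 -2.02] 0.0
[0.6802 0.0619 0.152 ] [ 0.02  0.47  1.96  0.81  0.17 -2.2 ] 0.0
[0.6851 0.0323 0.152 ] [-0.04  0.47  1.95  0.88  0.2  -2.32] 0.0
[0.6885 0.0126 0.152 ] [-0.07  0.48  1.94  0.91  0.22 -2.37] 0.0
inc [-2.2, 9.04, 16.66] [0.0007, 0.0455, 0.0317]
[0.59041  0.018844 0.254721]
inc [-0.54, 10.26, 17.23] [-0.016, 0.0532, 0.0222]
```

Emit:
apply_moves --pt "-1 9 8 0 0.02 0 -1" --pt "-1 9.5 17 -0.01 0.05 0.02 -1" --pt "-1 9.5 17 -0.01 0.05 0.02 -1" --pt "-1 9.5 17 -0.01 0.05 0.02 -1"

```text
clock: 12.45
ee_pos: [0.6077, 0.0809, 0.2661]
ee_rot: [[-0.83, 0.079, 0.552], [0.167, 0.98, 0.111], [-0.532, 0.184, -0.826]]
wrist_force: [0.8, -0.5, -0.1]
grip_width: -0.002
grip_force: 0.0
```

```bash
python3 - <<'E'
from k import *
o=observe();print(o['clock'],o['ee_pos'],o['wrist_force'],o['qpos'])
R=TR(); p=F(-.010,.06,.152)-.06*R[:,2]; go(p,R)
R0=np.array([[-.985,-.173,-.004],[-.173,.985,0],[.004,.001,-1]])
p0=np.array([.4485,.001,.2943])
Rc=R0@Rn.from_rotvec(np.radians([.2,-45.2,.3])).as_matrix(); pc=p0+R0@[-.143,-.007,.039]
d=Rn.from_rotvec(np.radians([-1,9.5,17])).as_matrix()
for pp,RR in [(pc,Rc),(np.array(P[-1]),fk(Q[-1],kp)[1])]:
  print(pp+RR@[-.01,.05,.02],np.degrees(Rn.from_matrix((RR@d).T@o['ee_rot']).magnitude()))
s,C=snap('wrist'); spots('wrist',C,['roller'])
E
```

```text
12.45 [0.60768688 0.08093235 0.26605032] [ 0.77576455 -0.54973734 -0.1457232 ] [ 0.08073581  0.18046847  2.02971706  0.19660597  0.34273581 -1.52035099]
inc [-1.24, -0.34, -0.58] [0.0068, -0.0066, 0.0727]
[0.60297059 0.07168519 0.2476289 ] 2.226480653655762
[0.6061415  0.08068702 0.2629428 ] 0.2819077115298859
wrist roller 0.58 [0.675 0.035 0.169]
```

Emit:
apply_moves --pt "-1.2 -0.3 -0.6 0.007 -0.007 0.02 -1" --pt "-1.2 -0.3 -0.6 0.007 -0.007 0.045 -1" --pt "-1.2 -0.3 -0.6 0.007 -0.007 0.073 -1" --pt "-1.2 -0.3 -0.6 0.007 -0.007 0.073 -1"

```text
clock: 13.05
ee_pos: [0.6407, 0.0826, 0.1985]
ee_rot: [[-0.829, 0.056, 0.556], [0.154, 0.979, 0.13], [-0.537, 0.193, -0.821]]
wrist_force: [-0.4, 0.2, 0.0]
grip_width: -0.002
grip_force: 0.0
```

```bash
python3 - <<'E'
from k import *
o=observe();print(o['clock'],o['ee_pos'],o['wrist_force'],o['qpos'])
R=TR(); p=F(-.010,.06,.152); go(p,R)
s,C=snap('wrist','w4.png'); spots('wrist',C,['roller'])
E
```

```text
13.05 [0.64072218 0.08255563 0.1984952 ] [-0.44618997  0.23117351  0.03223536] [ 0.06626424  0.33916048  2.01749903  0.47373786  0.2057031  -1.82520532]
inc [-0.06, -0.17, 0.2] [-0.0022, 0.0017, 0.0585]
wrist roller 0.61 [0.678 0.032 0.167]
```

View pics/w4.png

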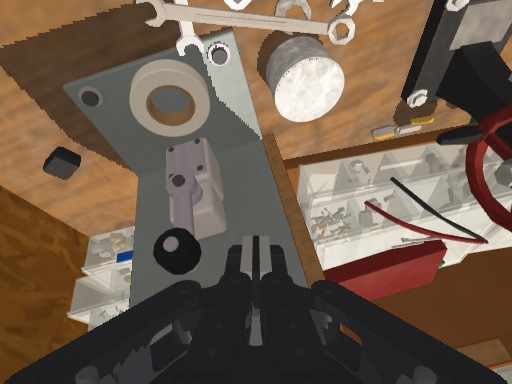

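The roller is at (178,250), and the shut fingertips at (257,240) are clear on its left, ready to go in.

Emit:
apply_moves --pt "0 0 0 -0.002 0.002 0.02 -1" --pt "0 0 0 -0.002 0.002 0.04 -1" --pt "0 0 0 -0.002 0.002 0.058 -1" --pt "0 0 0 -0.002 0.002 0.058 -1"

```text
clock: 13.65
ee_pos: [0.6754, 0.0922, 0.1544]
ee_rot: [[-0.828, 0.056, 0.558], [0.154, 0.979, 0.131], [-0.539, 0.194, -0.82]]
wrist_force: [0.5, 0.7, -0.2]
grip_width: 0.0
grip_force: 0.0
```

```bash
python3 - <<'E'
from k import *
o=observe();print(o['clock'],o['ee_pos'],o['wrist_force'],o['qpos'])
R=TR(); 
for y in (.03,.0,-.01,-.015): go(F(-.010,y,.152),R)
s,C=snap('wrist'); spots('wrist',C,['roller'])
E
```

```text
13.65 [0.67539976 0.09216297 0.15439175] [ 0.45066502  0.6915998  -0.24521707] [ 0.08035     0.45888972  1.96467941  0.65034341  0.14180017 -1.99330558]
inc [-0.01, -0.04, 0.18] [-0.0073, -0.0298, 0.0007]
inc [-0.01, -0.04, 0.18] [-0.016, -0.0585, -0.0004]
inc [-0.01, -0.04, 0.18] [-0.0189, -0.0681, -0.0008]
inc [-0.01, -0.04, 0.18] [-0.0204, -0.0729, -0.001]
wrist roller 0.66 [0.681 0.037 0.143]
```

Emit:
apply_moves --pt "0 0 0 -0.004 -0.015 0 -1" --pt "0 0 0 -0.007 -0.03 0 -1" --pt "0 0 0 -0.011 -0.04 0 -1" --pt "0 0 0 -0.0135 -0.05 0 -1" --pt "0 0 0 -0.016 -0.058 0 -1" --pt "0 0 0 -0.016 -0.058 0 -1"

```text
clock: 14.5
ee_pos: [0.6853, 0.0328, 0.152]
ee_rot: [[-0.828, 0.056, 0.558], [0.155, 0.979, 0.131], [-0.539, 0.195, -0.819]]
wrist_force: [-3.0, 2.7, 2.2]
grip_width: 0.007
grip_force: 1.7
```

```bash
cat > lev.py <<'E'
from k import *
def lever(fn=None):
    o=observe();print(o['clock'],o['ee_pos'],o['wrist_force'],np.round(o['qpos'],2))
    print('tcp frame y',(o['ee_pos'][:2]-O)@[-np.sin(.167),np.cos(.167)])
    for c in ('wrist','scene'):
        s,C=snap(c,c[0]+fn if fn else None)
        for d in spot_in('roller',c)[:1]:
            w=(C@np.r_[d['at'],1])[:3];r=w[:2]-O;y=r@[-np.sin(.167),np.cos(.167)]
            print(c,round(d['confidence'],2),np.round(w,3),'y',round(y,3),'ang(y)',np.arcsin(-y/.07),'atan',np.arctan2(-y,w[2]-.1))
E
python3 -c "
from lev import *
lever('p1.png')"
```

```text
14.5 [0.68529019 0.03282948 0.15197859] [-3.01393597  2.7016728   2.17333747] [-0.04  0.47  1.95  0.88  0.2  -2.31]
tcp frame y 0.0004597780966310406
wrist 0.81 [0.681 0.015 0.139] y -0.017 ang(y) 0.24092467296677914 atan 0.40776916341397196
scene 0.65 [0.68  0.035 0.118] y 0.003 ang(y) -0.04370577830944596 atan -0.17063868435497825
```

View pics/wp1.png

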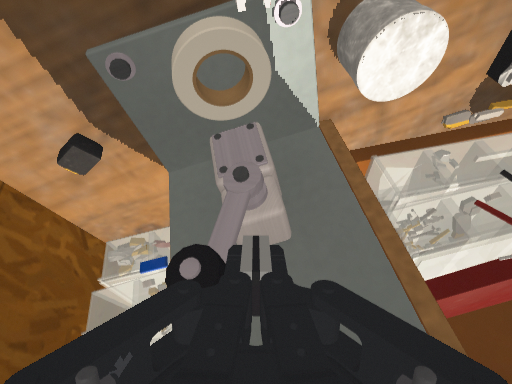

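The lever is tilted: pivot boss at (241,173), roller boss at (190,268), with the fingertips just left of the roller at about (230,260). I'll get the angle by projecting the lever model into this view.

```bash
python3 - <<'E'
from k import *
s,C=snap('wrist'); V=np.linalg.inv(C)
def pr(p): c=(V@np.r_[p,1])[:3]; k=s['mtx']@c; return np.round(k[:2]/k[2],1)
print('pivot',pr(F(-.002,0,.1)),pr(F(-.009,0,.1)))
for t in (0,.3,.4,.5,.6): print(t,pr(F(-.018,-.07*np.sin(t),.1+.07*np.cos(t))))
E
```

```text
pivot [243.6 187.9] [240.9 181.5]
0 [260.  277.2]
0.3 [218.5 282.7]
0.4 [205.4 281.8]
0.5 [193.1 279.5]
0.6 [181.7 275.9]
```

The projection gives about 0.53 rad here. Another 11 mm should bring it to about 0.71, and I'll hold there for a second.

Emit:
apply_moves --pt "0 0 0 -0.0015 -0.005 0 -1" --pt "0 0 0 -0.003 -0.0105 0 -1" --pt "0 0 0 -0.003 -0.0105 0 -1" --pt "0 0 0 -0.003 -0.0105 0 -1" --pt "0 0 0 -0.003 -0.0105 0 -1" --pt "0 0 0 -0.003 -0.0105 0 -1"

```text
clock: 15.5
ee_pos: [0.6873, 0.0226, 0.1508]
ee_rot: [[-0.828, 0.056, 0.557], [0.154, 0.979, 0.131], [-0.538, 0.195, -0.82]]
wrist_force: [-0.8, 4.9, -0.9]
grip_width: 0.001
grip_force: 2.3
```

```bash
python3 -c "
from lev import *
lever('p2.png')
a=cv2.imread('pics/wp2.png')[120:330,120:330];cv2.imwrite('pics/wp2c.png',cv2.resize(a,None,fx=2.5,fy=2.5))
s,C=snap('wrist'); V=np.linalg.inv(C)
def pr(p): c=(V@np.r_[p,1])[:3]; k=s['mtx']@c; return np.round((k[:2]/k[2]-120)*2.5,1)
print('pivot',pr(F(-.009,0,.1)))
for t in (.5,.6,.7,.8,.9): print(t,pr(F(-.018,-.07*np.sin(t),.1+.07*np.cos(t))))
"
```

```text
15.5 [0.68727248 0.0225574  0.15081184] [-0.76676607  4.86287099 -0.94937318] [-0.06  0.48  1.95  0.9   0.21 -2.35]
tcp frame y -0.009998904919191368
wrist 0.72 [0.681 0.008 0.138] y -0.024 ang(y) 0.34354764533422266 atan 0.5564222334940677
scene 0.55 [0.68  0.03  0.118] y -0.002 ang(y) 0.021805898209577266 atan 0.08445220407602648
pivot [343.2 144.7]
0.5 [234.5 388.7]
0.6 [204.9 380. ]
0.7 [177.9 368.5]
0.8 [153.8 354.6]
0.9 [132.8 338.5]
```

View pics/wp2c.png

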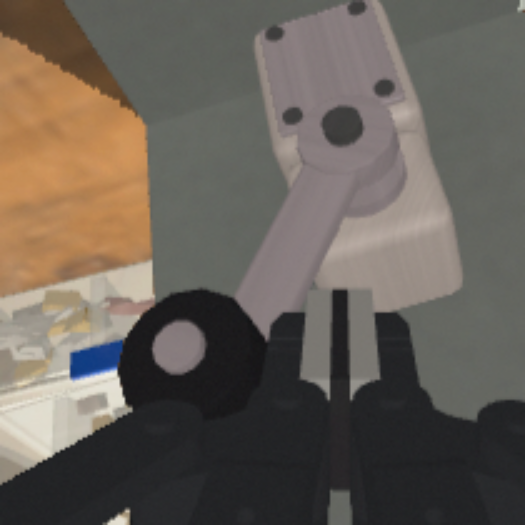

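The roller boss is at crop (179,348) and the pivot at (342,126), so the lever is at about 0.69 rad: past the click and not forced. I'll hold a little longer, then let it back slowly to the left.

Emit:
apply_moves --pt "0 0 0 0 0 0 -1" --pt "0 0 0 0 0 0 -1" --pt "0 0 0 0 0 0 -1" --pt "0 0 0 0 0 0 -1" --pt "0 0 0 0.004 0.015 0 -1" --pt "0 0 0 0.0085 0.03 0 -1" --pt "0 0 0 0.013 0.045 0 -1" --pt "0 0 0 0.018 0.06 0 -1" --pt "0 0 0 0.0195 0.068 0 -1" --pt "0 0 0 0.0195 0.068 0 -1"

```text
clock: 17.0
ee_pos: [0.6758, 0.0918, 0.1543]
ee_rot: [[-0.827, 0.056, 0.559], [0.154, 0.979, 0.13], [-0.541, 0.194, -0.819]]
wrist_force: [0.4, -0.5, 0.1]
grip_width: 0.0
grip_force: 0.0
```

Emit:
apply_moves --pt "0 0 0 0 0 -0.03 -1" --pt "0 0 0 0 0 -0.07 -1" --pt "0 0 0 0 0 -0.12 -1" --pt "0 0 0 0 0 -0.12 -1"

```text
clock: 17.5
ee_pos: [0.6089, 0.0752, 0.2559]
ee_rot: [[-0.824, 0.056, 0.564], [0.156, 0.979, 0.13], [-0.544, 0.195, -0.816]]
wrist_force: [0.8, 0.2, 0.1]
grip_width: 0.001
grip_force: 0.0
```

```bash
python3 -c "
from lev import *
lever('p3.png')
o=observe(); p=np.array([.445,.0,.30])
go(p,down(99.6))
go(p,down(60))
"
```

```text
17.5 [0.60887715 0.07520424 0.25594551] [0.81494925 0.20294869 0.10800886] [ 0.05  0.2   2.05  0.34  0.3  -1.69]
tcp frame y 0.05494676160301113
wrist 0.92 [0.677 0.033 0.167] y 0.002 ang(y) -0.028351424046035988 atan -0.029458206281331927
scene 0.56 [0.732 0.06  0.15 ] y 0.019 ang(y) -0.2765078524801002 atan -0.3653072399445756
inc [7.11, 34.3, -15.78] [0.0973, -0.0741, -0.141]
inc [18.38, 29.97, 22.58] [0.0973, -0.0741, -0.141]
```

The lever is upright again (roller at y≈0, z 0.167). Now back to the isolator, with the wrist turned so that joint 6 stays in range.

Emit:
apply_moves --pt "0 0 0 0.03 -0.02 -0.05 -1" --pt "4 8 4 0.06 -0.045 -0.09 -1" --pt "9 15 11 0.097 -0.074 -0.141 -1" --pt "14 23 17 0.097 -0.074 -0.141 1" --pt "18.4 30 22.6 0.097 -0.074 -0.141 1" --pt "18.4 30 22.6 0.097 -0.074 -0.141 1" --pt "18.4 30 22.6 0.097 -0.074 -0.141 1"

```text
clock: 18.58
ee_pos: [0.4446, 0.0005, 0.2995]
ee_rot: [[-0.867, 0.498, -0.001], [0.498, 0.867, 0.001], [0.001, 0.0, -1.0]]
wrist_force: [-0.1, 0.5, -0.3]
grip_width: 0.844
grip_force: 0.0
```

Emit:
apply_moves --pt "0 0 10.6 0 0 0 1" --pt "0 0 21.2 0 0 0 1" --pt "0 0 31.8 0 0 0 1" --pt "0 0 42.4 0 0 0 1" --pt "0 0 53 0 0 0 1" --pt "0 0 63.6 0 0 0 1" --pt "0 0 74.2 0 0 0 1" --pt "0 0 84.8 0 0 0 1" --pt "0 0 95.4 0 0 0 1" --pt "0 0 106 0 0 0 1"

```text
clock: 19.82
ee_pos: [0.4439, 0.0003, 0.3004]
ee_rot: [[0.723, 0.691, 0.001], [0.691, -0.723, 0.0], [0.001, 0.0, -1.0]]
wrist_force: [0.1, 0.2, -0.6]
grip_width: 0.998
grip_force: 0.0
```

```bash
python3 -c "
from h import *
o=observe();print(o['clock'],o['ee_pos'],o['qpos'])
go([.440,-.1435,.28],down(-112))
"
```

```text
19.825 [4.43943088e-01 3.24822193e-04 3.00369410e-01] [-2.63620307e-02  6.29610646e-02  1.93888706e+00  4.63059914e-04
  1.13912250e+00  7.80879069e-01]
inc [-0.02, -0.04, 65.74] [-0.1023, 0.1012, 0.0203]
```

Emit:
apply_moves --pt "0 0 10.6 -0.102 0.101 0.02 1" --pt "0 0 21.2 -0.102 0.101 0.02 1" --pt "0 0 31.8 -0.102 0.101 0.02 1" --pt "0 0 42.4 -0.102 0.101 0.02 1" --pt "0 0 53 -0.102 0.101 0.02 1" --pt "0 0 63.6 -0.102 0.101 0.02 1" --pt "0 0 65.7 -0.102 0.101 0.02 1" --pt "0 0 65.7 -0.102 0.101 0.02 1"

```text
clock: 20.82
ee_pos: [0.4414, -0.143, 0.2808]
ee_rot: [[0.93, -0.367, 0.0], [-0.367, -0.93, -0.0], [0.0, -0.0, -1.0]]
wrist_force: [-0.4, -0.1, -0.5]
grip_width: 0.999
grip_force: 0.0
```

```bash
python3 -c "
from h import *
o=observe();print(o['clock'],o['ee_pos'],o['ee_rot'][:,1])
s,C=snap('wrist','w5.png')
m=masks_of('handle_grip','wrist')[0]['pixels'].astype(np.uint8);c=max(cv2.findContours(m,0,1)[0],key=cv2.contourArea)
print(cv2.boundingRect(c))
m=masks_of('isolator','wrist')[0]['pixels'].astype(np.uint8);c=max(cv2.findContours(m,0,1)[0],key=cv2.contourArea)
B=cv2.boxPoints(cv2.minAreaRect(c));print(B,[np.round(ray(s,C,*p,.062)[:2],3) for p in B])
V=np.linalg.inv(C)
for x,z in [(.048,.1),(0,.072),(-.03,.104)]:
  p=np.r_[np.array([.44,-.1435])+x*np.array([.927,-.375]),z,1]; k=s['mtx']@(V@p)[:3];print(np.round(k[:2]/k[2],1))
"
```

```text
20.825 [ 0.44138086 -0.14304461  0.28082444] [-3.66563592e-01 -9.30392992e-01 -1.17118044e-04]
(231, 129, 47, 78)
[[208. 109.]
 [310. 109.]
 [310. 215.]
 [208. 215.]] [array([ 0.523, -0.117]), array([ 0.479, -0.228]), array([ 0.351, -0.186]), array([ 0.4  , -0.061])]
[255.5 128.7]
[255.2 166.7]
[254.9 198.6]
```

View pics/w5.png

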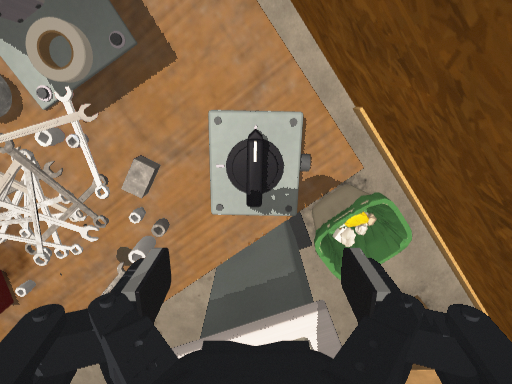

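The handle is still on: tip (255,130), tail (254,207), lined up with the gripper. I'll grasp it and turn it back.

Emit:
apply_moves --pt "0 0 0 -0.0025 0 0.06 1" --pt "0 0 0 -0.0025 0 0.12 1" --pt "0 0 0 -0.0025 0 0.175 1" --pt "0 0 0 -0.0025 0 0.202 1" --pt "0 0 0 -0.0025 0 0.202 1" --pt "0 0 0 -0.0025 0 0.202 -1" --pt "0 0 0 -0.0025 0 0.202 -1" --pt "0 0 0 -0.0025 0 0.202 -1" --pt "0 0 0 -0.0025 0 0.202 -1" --pt "0 0 0 -0.0025 0 0.202 -1" --newtons 40

```text
clock: 22.22
ee_pos: [0.4405, -0.1414, 0.0801]
ee_rot: [[0.929, -0.371, 0.002], [-0.371, -0.929, 0.001], [0.002, -0.002, -1.0]]
wrist_force: [1.2, 10.2, 10.2]
grip_width: 0.202
grip_force: 42.0
```

Emit:
apply_moves --pt "0 0 -10 0 0 0 -1" --pt "0 0 -20 0 0 0 -1" --pt "0 0 -30 0 0 0 -1" --pt "0 0 -40 0 0 0 -1" --pt "0 0 -50 0 0 0 -1" --pt "0 0 -60 0 0 0 -1" --pt "0 0 -70 0 0 0 -1" --pt "0 0 -80 0 0 0 -1" --pt "0 0 -88 0 0 0 -1" --pt "0 0 -90 0 0 0 -1"

```text
clock: 23.48
ee_pos: [0.4405, -0.1411, 0.0801]
ee_rot: [[0.369, 0.93, 0.002], [0.93, -0.369, 0.001], [0.002, 0.001, -1.0]]
wrist_force: [0.4, 12.2, 10.8]
grip_width: 0.203
grip_force: 43.0
```

Emit:
apply_moves --pt "0 0 0 0 0 0 1" --pt "0 0 0 0 0 0 1" --pt "0 0 0 0 0 0 1" --pt "0 0 0 0 0 0 1" --pt "0 0 0 0 0 -0.06 1" --pt "0 0 0 0 0 -0.12 1" --pt "0 0 0 0 0 -0.18 1" --pt "0 0 0 0 0 -0.21 1" --pt "0 0 0 0 0 -0.21 1"

```text
clock: 24.6
ee_pos: [0.4408, -0.1429, 0.2915]
ee_rot: [[0.37, 0.929, 0.005], [0.929, -0.37, -0.002], [0.0, 0.006, -1.0]]
wrist_force: [0.1, -0.3, -0.5]
grip_width: 1.0
grip_force: 0.0
```

```bash
python3 -c "
from lev import *
o=observe();print(o['clock'],o['ee_pos'],o['ee_rot'][:,1],o['wrist_force'])
s,C=snap('wrist','w6.png')
s,C=snap('top');spots('top',C,['red_box','grease_tin','white_tape','soap_tub'])
s,C=snap('scene');spots('scene',C,['glue_bottle','roller','soap_tub','grease_tin'])
"
```

```text
24.6 [ 0.44081259 -0.14288798  0.29147125] [ 0.92908396 -0.36982577  0.0056473 ] [ 0.07873557 -0.25830716 -0.53601301]
top red_box 0.83 [0.404 0.366 0.034]
top red_box 0.61 [0.693 0.038 0.303]
top grease_tin 0.53 [0.652 0.16  0.047]
top white_tape 0.5 [0.688 0.04  0.304]
top soap_tub 0.53 [0.375 0.571 0.062]
scene glue_bottle 0.82 [0.346 0.507 0.055]
scene glue_bottle 0.65 [0.733 0.061 0.156]
scene roller 0.45 [0.674 0.046 0.159]
scene soap_tub 0.71 [0.361 0.59  0.06 ]
scene grease_tin 0.68 [0.641 0.176 0.038]
```

View pics/w6.png

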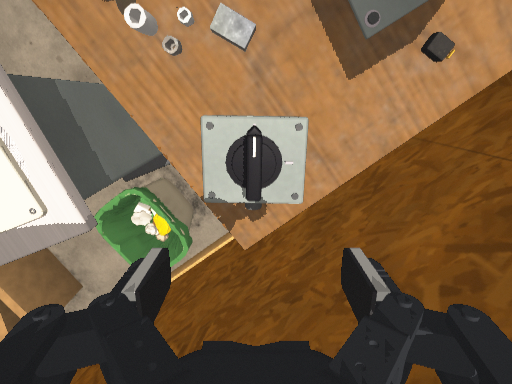

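The handle is back at off, with its tip at (254,130) towards isolator +y. The lever is upright, the bystanders have not moved, and the robot touches nothing, so I'm handing in.

```bash
python3 -c "
from workcell import *
print(finish_job())"
```

```text
the job is handed in; nothing more can be done
None
```

The job is handed in at about 25 s of the 72 s allowed: isolator turned on, lever held at about 0.69 rad (past its click, not forced) for about a second, sprung back upright, isolator back to off, and no bystander seen to move in the camera checks; the judge's verdict was not shown.

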